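Unstick the specimen case lid with the lid key

ROBOT

A 6-joint arm with a two-finger parallel gripper is mounted at the origin on the work surface. World frame = base frame: x ahead of the robot, y to its left, z up, the work surface at z = 0. Lengths are in mm, angles in rad, forces in N, time in s.
With the tool pointing down it reaches from about 350 to 775 mm from the base axis. Payload 7.3 kg.
Tool frame: the origin (TCP) lies at the very end of the fingers, on their centre line; the grasp point (between the pads) lies 19 mm behind it; z points along the fingers, y is the line along which they close (so a half turn about z gives the same grasp; the last joint's range is limited). The gripper opens to 92 mm and grips with 3 to 60 N. Pads are 19 mm wide; open, the fingers measure 130 mm over their backs; the gripper's body (75 mm by 190 mm) begins 47 mm behind the grasp point.
Start: joints at [-1.306, 0.342, 1.524, -0, 1.275, -0.146], TCP at [209.679, -481.331, 226.741] pointing down, gripper open.
Joint ranges: [-2.53, 2.53], [-0.77, 2.02], [0.04, 2.7], [-1, 4.14], [0.28, 2.66], [-3.11, 3.11]. Speed limits (rad/s): [2.57, 2.57, 3.14, 3.14, 3.14, 3.14].

INTERFACE

Orientations are given as [roll, pitch, yaw] about the fixed x, y, z axes, in that order (R = Rz(yaw) Ry(pitch) Rx(roll)).
In Python, from plant import * gives the robot as it stands.
- The arm moves only by the tool arm_command, never from a script. Its arguments are lists of equal length, an entry for each row: "gripper": the finger opening in mm, from 0 to 91.8; "dp": the shift along the tool's x, y, z in units of 25 mm (1.0 is 25 mm), a list of three; "twist": the turn about the tool's z in units of 5 degrees (1.0 is 5 degrees). A call has exactly 5 rows; each row shifts and turns the commanded pose from where the row before left it, along the tool's axes as they then stand; what a row does not reach is not made up. A row lasts 1/8 s, in which the tool goes at most 62.5 mm and 10.7 degrees, less where a joint would pass 70% of its speed; a pose out of reach is approached as far as the arm can. A call is refused whole if a number of a shift passes 1 or a number of a turn 1, either way. A call with a gripper value outside its range is refused whole. The fingers move at their own pace and stop on an object; the grip force is fixed at half the most. Time passes only in rows, so rows that do not move let the fingers close, or fill a call up. It gives the time, the measured TCP pose, the force, the opening and the grip force at its end, in the units of the state.
- get_obs(): the state, without advancing time (a new reading comes with each control period).
- capture(name): name is "scene" or "top" or "wrist"; returns the picture (400x640x3 uint8, red, green, blue); there is no depth.
- get_calibration(name): a dict with "mtx" (3x3 intrinsics, pixels), "position" and "attitude" of the camera in the world; the wrist camera has in their place "mount" (4x4, takes a point from camera to tool coordinates, whose origin is the TCP and whose axes are the flange's). Camera axes: x right, y down, z forward; pixel columns grow to the right and rows downward; lengths in mm; the calibration is good to about 2 mm. A picture is of the moment at which its call begins: read the wrist's pose just before it. get_calibration takes no time and is no camera call.
- close_job(): hands the job in; it is judged then, once.
The state is a dict: "time": time; "joint_positions": joint angles; "dq": joint speeds; "tau": joint torques, N m; "tool_pos": TCP position; "tcp_rot": TCP orientation; "contact_force": force on the tool from outside, world axes, zero at the start; "moment": the same for the moment, N m; "grip_width": finger opening in mm; "finger_force": force on a finger pad.
Only numpy, scipy, OpenCV 4.12 (cv2) and the standard library are available. Lean on these libraries where they do the work, as an engineer would, in place of code of your own. Each camera call takes 0.05 s, during which the arm holds its last target. There are 200 camera calls.

TASK

The lid of the specimen case is stuck in its seal. Pick up the lid key by its wooden grip, push its rod through the ring on the lid, pull up until the seal lets go and hold the lid just a little open, level above its case and raised about 3 cm, without yanking it far up. Finish while still holding the lid there with the key, the hand itself not touching lid or case, and leave the other things on the table where they are.

Things in the scene. Friction and masses are not known exactly. Their poses are not given: they have to be found in the camera images.
- case: grey specimen case fixed to the table, square, 150 x 150 mm and 80 mm high to its rim. Origin under its centre.
- lid: loose square clear plug lid, 154 x 154 x 8 mm, aluminium edges, 0.3 to 0.45 kg; origin at the centre of the plate's underside, which lies on the rim at the start, 80 mm above the table, square with the case. A plug 100 x 100 x 9 mm below it is gripped by the rubber seal: pulling it out takes about 10 to 15 N straight up; after some 8 mm it lets go at once and only the weight (3 to 4.5 N) is left.
- eye (a point): centre of the hole of the steel ring that stands upright on the middle of the lid: hole 18 mm wide, bar 7 mm, outside 32 mm. The hole's axis is its y (level, the case's y). Fixed to the lid, 38 mm above the lid's origin, 30 mm above its top; 118 mm above the table while the lid is shut. The rod may enter from either side.
- key_grip (a point): lid key, loose, 0.1 to 0.16 kg, z up: point to grip on its upright wooden grip, 30 (x) x 16 (y) mm, from 6 to 52 mm above its underside; this point is at 34 mm. Pinch it across its y. Steel foot below, 30 (x) x 34 (y) x 6 mm. A steel rod 8 mm thick, round end, sticks out level along +x, its axis 20 mm below this point, from x +15 to +81 mm.
- key_root (a point): point on the rod's axis where it leaves the grip, (+15, 0, -20) mm from the grip point
- key_tip (a point): free end of the rod on its axis, (+81, 0, -20) mm from the grip point
- shell: small white snail shell, 48 dia x 48 high mm, loose, to be left alone; origin under its centre
- pebble: brown stone, 56 dia x 31 high mm, loose, to be left alone; origin under its centre
- dish: shallow glass dish, 90 dia x 16 high mm, loose, to be left alone; origin under its centre
- jar: small amber glass jar with a white cap, 56 dia x 85 high mm, loose, to be left alone; origin under its centre
- loupe: black loupe, 40 dia x 28 high mm, loose, to be left alone; origin under its centre
- urchin: sea urchin shell, 66 dia x 42 high mm, loose, to be left alone; origin under its centre
- cuttlebone: white flat cuttlebone, 110 x 34 x 16 mm, loose, to be left alone; origin under its centre

How it is judged:
By the outcome, as a careful person would: the job done as asked, in the order asked, and still so for the second after the job is handed in, while the arm keeps its last pose, push and grip.
It also fails if it takes over 45 s, if anything falls off the work surface, if the arm or the gripper's body presses on something with over 40 N, if the wrist force passes 120 N, or if a joint passes its speed limit or range.

## Working session

There is one attempt and no reset: what is moved stays moved. The work goes in short steps, Python scripts to look and compute and a tool call to move; the robot and the scene stay as the last step left them, time stands still between calls to the robot, and variables do not carry over. Pictures are saved under pics/ and viewed, at most 10 in all, crops included, and the job is handed in when it is done.

Besides the shell and the picture viewer there is one more tool, called after "Request:" as a command line: name --pt "numbers of a row" for each row, then --argument value for the rest. arm_command: Moves the arm, as the interface text tells. Its arguments: {"type":"object","properties":{"gripper":{"type":"array"},"dp":{"type":"array"},"twist":{"type":"array"}},"required":["gripper","dp","twist"]}

```bash
ls; mkdir -p pics; python3 - <<'E'
from plant import *
import cv2
o=get_obs();print(o)
for n in("scene","top"):
    cv2.imwrite(f"pics/{n}0.png",capture(n)[:,:,::-1]);print(n,get_calibration(n))
print(get_calibration("wrist"))
E
```

```text
pics
{'time': 0.0, 'joint_positions': array([-1.30600381e+00,  3.42740717e-01,  1.52500512e+00,  9.28031400e-06,
        1.27538189e+00, -1.45988704e-01]), 'dq': array([ 0.00030947,  0.00091061, -0.00080978,  0.00047958, -0.00131769,
        0.00062049]), 'tau': array([ 3.32821604e-03, -4.31235659e+01, -2.44217205e+01,  7.20569585e-02,
        5.59404760e-02, -1.03205975e-04]), 'tool_pos': array([ 209.56962316, -480.92584821,  226.03976861]), 'tcp_rot': array([-3.14007519e+00, -2.32088709e-04,  4.10778333e-01]), 'contact_force': array([-0.54862402,  0.29935083, -0.12012806]), 'moment': array([ 0.01492509,  0.04244915, -0.04161091]), 'finger_force': 0.0, 'grip_width': 91.8096210242064}
scene {'mtx': array([[364.57370381,   0.        , 322.35465952],
       [  0.        , 364.57370381, 195.93336643],
       [  0.        ,   0.        ,   1.        ]]), 'position': array([1019.34069726, -511.26059103,  868.22191565]), 'attitude': array([-2.38236002,  0.01328444,  0.77187   ])}
top {'mtx': array([[402.71812561,   0.        , 323.78208688],
       [  0.        , 402.71812561, 196.99256854],
       [  0.        ,   0.        ,   1.        ]]), 'position': array([ 367.40015924,  -34.1459443 , 1058.5998249 ]), 'attitude': array([-2.98226356,  0.00969882, -1.59685207])}
{'mtx': array([[300.68362658,   0.        , 322.14438188],
       [  0.        , 300.68362658, 199.45209974],
       [  0.        ,   0.        ,   1.        ]]), 'mount': array([[-6.72027270e-05, -9.56216679e-01, -2.92659628e-01,
         7.87069051e+01],
       [ 9.99999364e-01, -3.93648456e-04,  1.05655343e-03,
         8.18129379e-01],
       [-1.12549903e-03, -2.92659370e-01,  9.56216098e-01,
        -1.57618508e+02],
       [ 0.00000000e+00,  0.00000000e+00,  0.00000000e+00,
         1.00000000e+00]])}
```

View pics/top0.png

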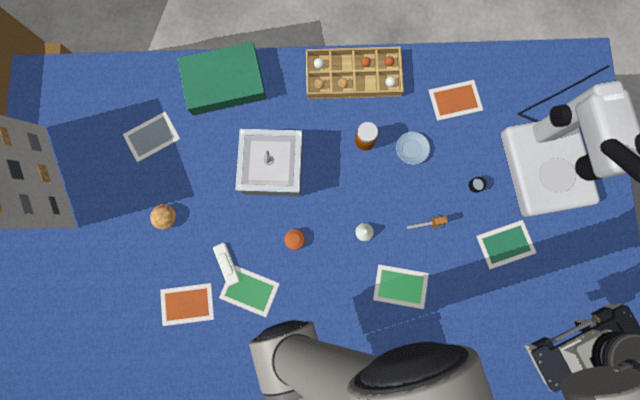

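View pics/scene0.png

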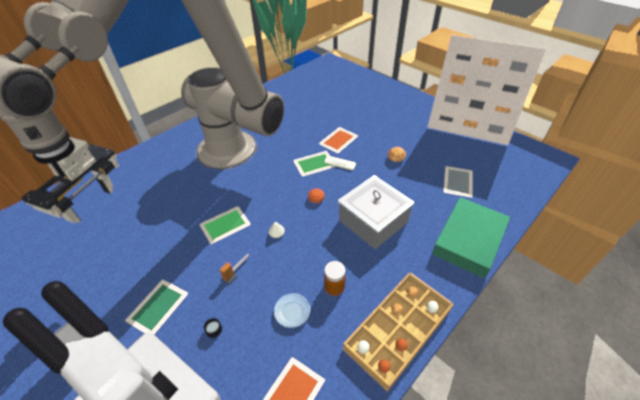

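The top view shows the key grip near (440,221), its rod tip near (407,227), and the case near (269,161) with the ring at about (268,157). I'll enlarge both.

```bash
cat > h.py <<'E'
from plant import *
import cv2, numpy as np
from scipy.spatial.transform import Rotation as R
def cam(name,obs=None):
    c=get_calibration(name)
    if name=="wrist":
        T=np.eye(4);T[:3,:3]=R.from_euler('xyz',obs['tcp_rot']).as_matrix();T[:3,3]=obs['tool_pos'];T=T@c['mount']
        return c['mtx'],T[:3,:3],T[:3,3]
    return c['mtx'],R.from_euler('xyz',c['attitude']).as_matrix(),c['position']
def atz(C,uv,z):
    K,Rm,p=C; d=Rm@np.linalg.solve(K,[*uv,1]); return p+d*(z-p[2])/d[2]
def proj(C,P):
    K,Rm,p=C; q=K@(Rm.T@(np.array(P)-p)); return q[:2]/q[2]
E
python3 - <<'E'
from h import *
t=cv2.imread("pics/top0.png");s=cv2.imread("pics/scene0.png")
def cr(i,x,y,w,h,f): return cv2.resize(i[y:y+h,x:x+w],None,fx=f,fy=f,interpolation=cv2.INTER_CUBIC)
a=np.hstack([cr(t,400,200,57,40,7),cr(t,228,120,80,56,5)[:280]])
b=np.hstack([cr(s,212,245,57,40,7),cr(s,336,170,80,56,5)[:280]])
cv2.imwrite("pics/c1.png",np.vstack([a,b]));print(a.shape)
C=cam("top")
for uv,z in [((440,221),52),((407,227),14),((268,157),118),((302,129.5),88),((240,129.5),88),((236,190),88),((300,194),88)]: print(uv,atz(C,uv,z).round(1))
E
```

```text
(280, 799, 3)
(440, 221) [ 460.6 -317.5   52. ]
(407, 227) [ 450.8 -241.9   14. ]
(268, 157) [619.9 102.7 118. ]
(302, 129.5) [696.6  21.4  88. ]
(240, 129.5) [701.2 177.3  88. ]
(236, 190) [546.9 186.   88. ]
(300, 194) [532.6  29.1  88. ]
```

View pics/c1.png

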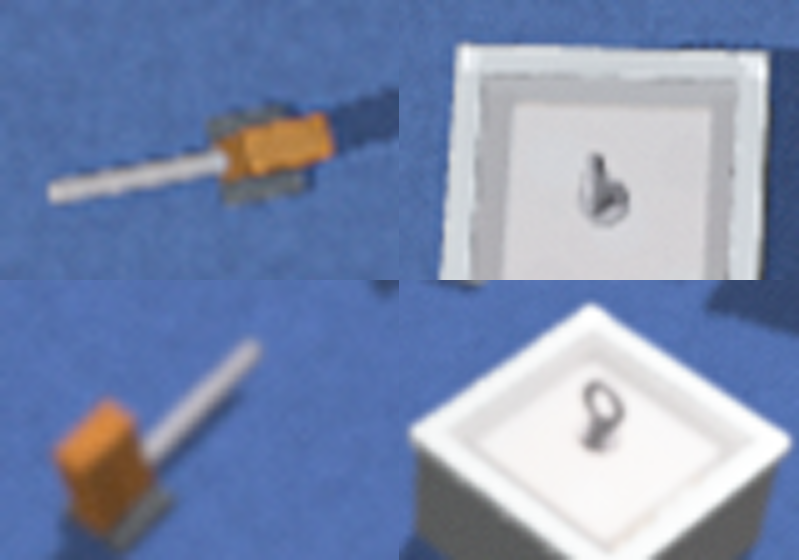

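Crop read-outs: key grip top centre at about (441.4,220.9), tip (407.1,227.6) and rod root (431.7,223.0) in the top view. In the scene view the ring's hole is at about (376.8,195).

```bash
cat >> h.py <<'E'
def plan(target,yaw,n,z=None):
    """rows (tool units) from the present pose to TCP target [x,y,z], yaw deg, n rows"""
    o=get_obs();p=o['tool_pos'];y0=np.degrees(o['tcp_rot'][2]);dy=(yaw-y0+180)%360-180
    st=(np.array(target)-p)/n
    print("t",round(o['time'],2),"from",p.round(1),round(y0,1),"twist total",-dy/5)
    for i in range(n):
        a=np.radians(y0+dy*i/n)
        X=np.array([np.cos(a),np.sin(a),0]);Y=np.array([np.sin(a),-np.cos(a),0])
        print([round(v/25,2) for v in (st@X,st@Y,-st[2])],round(-dy/n/5,2))
E
python3 - <<'E'
from h import *
C=cam("top");S=cam("scene")
g=atz(C,(441.4,220.9),52);t=atz(C,(407.1,227.6),14);r=atz(C,(431.7,223),14)
print(g,t,r,np.linalg.norm(t-r),np.linalg.norm((t-g)[:2]),np.degrees(np.arctan2(*(t-r)[1::-1])),np.degrees(np.arctan2(*(t-g)[1::-1])))
print(atz(S,(376.8,195),118), atz(C,((228+40.2),120+185/5),110))
plan([455,-315,120],97,15)
E
```

```text
[ 460.70658022 -321.04840647   52.        ] [ 449.2391479  -242.05149055   14.        ] [ 459.45149839 -306.40647979   14.        ] 65.16023896773214 79.8249004334959 99.01695407109773 98.2595360575809
[625.06645299 100.96157331 118.        ] [622.0614993  103.41844284 110.        ]
t 0.1 from [ 209.6 -481.   226.1] 23.5 twist total -14.692747440679664
[np.float64(0.78), np.float64(-0.14), np.float64(0.28)] -0.98
[np.float64(0.79), np.float64(-0.08), np.float64(0.28)] -0.98
[np.float64(0.79), np.float64(-0.01), np.float64(0.28)] -0.98
[np.float64(0.79), np.float64(0.06), np.float64(0.28)] -0.98
[np.float64(0.78), np.float64(0.12), np.float64(0.28)] -0.98
[np.float64(0.77), np.float64(0.19), np.float64(0.28)] -0.98
[np.float64(0.75), np.float64(0.26), np.float64(0.28)] -0.98
[np.float64(0.72), np.float64(0.32), np.float64(0.28)] -0.98
[np.float64(0.69), np.float64(0.38), np.float64(0.28)] -0.98
[np.float64(0.66), np.float64(0.44), np.float64(0.28)] -0.98
[np.float64(0.62), np.float64(0.49), np.float64(0.28)] -0.98
[np.float64(0.57), np.float64(0.54), np.float64(0.28)] -0.98
[np.float64(0.53), np.float64(0.59), np.float64(0.28)] -0.98
[np.float64(0.47), np.float64(0.63), np.float64(0.28)] -0.98
[np.float64(0.42), np.float64(0.67), np.float64(0.28)] -0.98
```

Request:
arm_command --gripper '[91.8,91.8,91.8,91.8,91.8]' --pt "0.78 -0.14 0.28" --pt "0.79 -0.08 0.28" --pt "0.79 0 0.28" --pt "0.79 0.06 0.28" --pt "0.78 0.12 0.28" --twist '[-1,-1,-1,-1,-1]'

```text
time: 0.72
tool_pos: [292.0, -425.2, 191.1]
tcp_rot: [-3.141, -0.0, 0.85]
contact_force: [1.1, 0.5, 0.4]
grip_width: 91.7
finger_force: 0.0
```

Request:
arm_command --gripper '[91.8,91.8,91.8,91.8,91.8]' --pt "0.77 0.19 0.28" --pt "0.75 0.26 0.28" --pt "0.72 0.32 0.28" --pt "0.69 0.38 0.28" --pt "0.66 0.44 0.28" --twist '[-1,-1,-1,-1,-1]'

```text
time: 1.35
tool_pos: [373.3, -369.0, 156.1]
tcp_rot: [-3.141, -0.0, 1.286]
contact_force: [0.0, -0.1, -0.2]
grip_width: 91.5
finger_force: 0.0
```

Request:
arm_command --gripper '[91.8,91.8,91.8,91.8,91.8]' --pt "0.62 0.49 0.28" --pt "0.57 0.54 0.28" --pt "0.53 0.59 0.28" --pt "0.47 0.63 0.28" --pt "0.42 0.67 0.28" --twist '[-1,-1,-1,-1,-1]'

```text
time: 1.98
tool_pos: [453.7, -312.0, 121.1]
tcp_rot: [-3.141, -0.001, 1.723]
contact_force: [0.7, -0.3, 0.3]
grip_width: 91.9
finger_force: 0.0
```

```bash
python3 - <<'E'
from h import *
capture("top");capture("top")
o=get_obs();im=capture("wrist")[:,:,::-1];np.save("pics/o1.npy",o,allow_pickle=True)
print(o['tool_pos'],np.degrees(o['tcp_rot']))
cv2.imwrite("pics/w1.png",im)
C=cam("wrist",o)
for P in ([460.7,-321,52],[449.2,-242,14],[459.5,-306.4,14]): print(proj(C,P).round(1))
E
```

```text
[ 453.9675607  -311.17444784  120.64999376] [-1.79941836e+02 -9.84833146e-02  9.86838424e+01]
[329.  222.8]
[329.4 118.7]
[329.4 192.6]
```

View pics/w1.png

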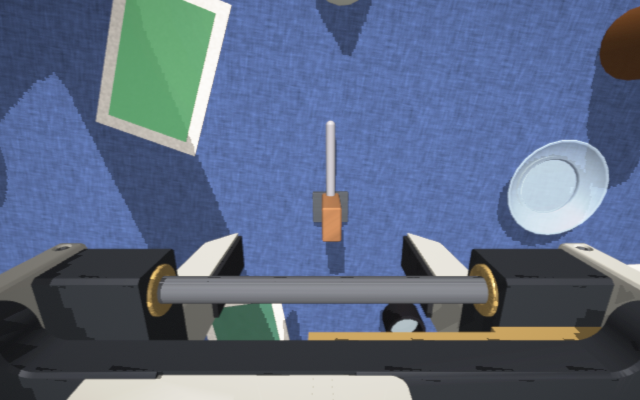

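The wrist view shows the key upright in line with the tool. The grip top is centred at about (332,224), the rod root at (331,194) and the tip at (330.5,122).

```bash
python3 - <<'E'
from h import *
o=np.load("pics/o1.npy",allow_pickle=True).item();C=cam("wrist",o)
g=atz(C,(332,224.3),52);t=atz(C,(330.5,122),15);r=atz(C,(331,194),14)
print(g,t,r)
for a,b in((g,t),(r,t)): d=(b-a)[:2];print(np.linalg.norm(d),np.degrees(np.arctan2(d[1],d[0])))
# fold: grip point estimate, offset +4 along rod, TCP z = 34-19
y=np.radians(98.3);u=np.array([np.cos(y),np.sin(y)])
tg=(g[:2]+t[:2]-81*u)/2+4*u; print(tg)
plan([*tg,16],98.5,5)
E
```

```text
[ 463.29893455 -321.91230596   52.        ] [ 450.55420839 -244.50041146   15.        ] [ 461.17745979 -307.46332611   14.        ]
78.45399578885187 99.34903883969184
63.85281584275608 99.57688297553464
[ 462.19557281 -319.32405001]
t 2.12 from [ 453.4 -312.   121.1] 98.5 twist total 0.008753609913202353
[np.float64(-0.07), np.float64(0.06), np.float64(0.84)] 0.0
[np.float64(-0.07), np.float64(0.06), np.float64(0.84)] 0.0
[np.float64(-0.07), np.float64(0.06), np.float64(0.84)] 0.0
[np.float64(-0.07), np.float64(0.06), np.float64(0.84)] 0.0
[np.float64(-0.07), np.float64(0.06), np.float64(0.84)] 0.0
```

Request:
arm_command --gripper '[91.8,91.8,91.8,91.8,91.8]' --pt "-0.07 0.06 0.84" --pt "-0.07 0.06 0.84" --pt "-0.07 0.06 0.84" --pt "-0.07 0.06 0.84" --pt "-0.07 0.06 0.84" --twist '[0,0,0,0,0]'

```text
time: 2.75
tool_pos: [461.5, -321.0, 16.4]
tcp_rot: [3.142, 0.0, 1.717]
contact_force: [0.7, 0.1, -0.1]
grip_width: 92.2
finger_force: 0.0
```

Request:
arm_command --gripper '[30,20,10,10,10]' --pt "0 0 0" --pt "0 0 0" --pt "0 0 0" --pt "0 0 0" --pt "0 0 0" --twist '[0,0,0,0,0]'

```text
time: 3.38
tool_pos: [462.3, -320.2, 17.1]
tcp_rot: [3.141, 0.001, 1.72]
contact_force: [1.0, 0.3, 0.8]
grip_width: 46.4
finger_force: 0.0
```

Request:
arm_command --gripper '[10,10,10,10,10]' --pt "0 0 0" --pt "0 0 0" --pt "0 0 0" --pt "0 0 0" --pt "0 0 0" --twist '[0,0,0,0,0]'

```text
time: 4.0
tool_pos: [462.2, -320.1, 16.7]
tcp_rot: [3.142, 0.0, 1.72]
contact_force: [-0.6, 0.8, 0.1]
grip_width: 15.7
finger_force: 30.0
```

Request:
arm_command --gripper '[10,10,10,10,10]' --pt "0 0 -0.3" --pt "0 0 -0.8" --pt "0 0 -1" --pt "0 0 -1" --pt "0 0 -1" --twist '[0,0,0,0,0]'

```text
time: 4.62
tool_pos: [462.0, -320.1, 120.4]
tcp_rot: [3.142, 0.0, 1.72]
contact_force: [-0.2, -0.3, -0.8]
grip_width: 15.9
finger_force: 30.0
```

```bash
python3 - <<'E'
from h import *
C=cam("top")
for uv,z in(((366,130),85),((364,230),40)): print(atz(C,uv,z))
print(get_obs()['grip_width'],get_obs()['finger_force'])
plan([622,-5,185],87,15)
E
```

```text
[ 691.59370623 -139.29580006   85.        ]
[ 444.06230411 -127.89601135   40.        ]
15.89786120902877 29.996110796928406
t 4.62 from [ 462.  -320.1  120.4] 98.5 twist total 2.307949445683073
[np.float64(0.77), np.float64(0.55), np.float64(-0.17)] 0.15
[np.float64(0.77), np.float64(0.54), np.float64(-0.17)] 0.15
[np.float64(0.78), np.float64(0.53), np.float64(-0.17)] 0.15
[np.float64(0.79), np.float64(0.52), np.float64(-0.17)] 0.15
[np.float64(0.8), np.float64(0.5), np.float64(-0.17)] 0.15
[np.float64(0.8), np.float64(0.49), np.float64(-0.17)] 0.15
[np.float64(0.81), np.float64(0.48), np.float64(-0.17)] 0.15
[np.float64(0.82), np.float64(0.47), np.float64(-0.17)] 0.15
[np.float64(0.82), np.float64(0.46), np.float64(-0.17)] 0.15
[np.float64(0.83), np.float64(0.45), np.float64(-0.17)] 0.15
[np.float64(0.83), np.float64(0.44), np.float64(-0.17)] 0.15
[np.float64(0.84), np.float64(0.43), np.float64(-0.17)] 0.15
[np.float64(0.85), np.float64(0.42), np.float64(-0.17)] 0.15
[np.float64(0.85), np.float64(0.41), np.float64(-0.17)] 0.15
[np.float64(0.86), np.float64(0.39), np.float64(-0.17)] 0.15
```

Request:
arm_command --gripper '[10,10,10,10,10]' --pt "0.77 0.55 -0.17" --pt "0.77 0.54 -0.17" --pt "0.78 0.53 -0.17" --pt "0.79 0.52 -0.17" --pt "0.8 0.5 -0.17" --twist '[0.15,0.15,0.15,0.15,0.15]'

```text
time: 5.25
tool_pos: [515.9, -214.3, 141.0]
tcp_rot: [3.142, 0.0, 1.654]
contact_force: [0.4, 0.4, -1.4]
grip_width: 15.6
finger_force: 30.0
```

Request:
arm_command --gripper '[10,10,10,10,10]' --pt "0.8 0.49 -0.17" --pt "0.81 0.48 -0.17" --pt "0.82 0.47 -0.17" --pt "0.82 0.46 -0.17" --pt "0.83 0.45 -0.17" --twist '[0.15,0.15,0.15,0.15,0.15]'

```text
time: 5.88
tool_pos: [568.6, -109.0, 162.2]
tcp_rot: [-3.142, 0.0, 1.588]
contact_force: [0.1, -0.0, -1.2]
grip_width: 15.6
finger_force: 30.0
```

Request:
arm_command --gripper '[10,10,10,10,10]' --pt "0.83 0.44 -0.17" --pt "0.84 0.43 -0.17" --pt "0.85 0.42 -0.17" --pt "0.85 0.41 -0.17" --pt "0.7 0.35 -0.17" --twist '[0.15,0.15,0.15,0.15,0.15]'

```text
time: 6.5
tool_pos: [620.6, -7.5, 183.4]
tcp_rot: [-3.141, 0.0, 1.523]
contact_force: [0.4, 0.0, -0.6]
grip_width: 16.0
finger_force: 30.0
```

```bash
python3 - <<'E'
from h import *
capture("top");capture("top")
o=get_obs();im=capture("wrist")[:,:,::-1];np.save("pics/o2.npy",o,allow_pickle=True)
print(o['tool_pos'],np.degrees(o['tcp_rot']))
cv2.imwrite("pics/w2full.png",im)
cv2.imwrite("pics/w2.png",cv2.resize(im[0:230,160:480],None,fx=2.5,fy=2.5,interpolation=cv2.INTER_CUBIC))
C=cam("wrist",o)
print(proj(C,[622,102,118]))
E
```

```text
[621.10170756  -6.80853788 183.62320318] [ 1.79927874e+02 -1.68791218e-02  8.74030908e+01]
[316.15587693  60.29796326]
```

View pics/w2.png

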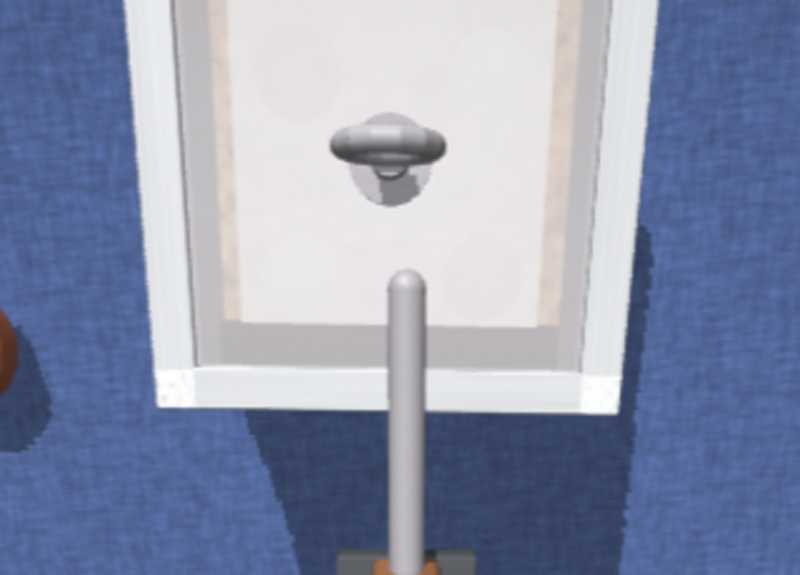

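The wrist crop shows the ring facing the rod. The ring is centred at crop (388,145), which is image (315.2,58). The rod tip is at image (322.4,109.5). The lid's near corners are at (222.8,162.8) and (407.6,164.8).

```bash
python3 - <<'E'
from h import *
o=np.load("pics/o2.npy",allow_pickle=True).item();C=cam("wrist",o);p=o['tool_pos'];yw=o['tcp_rot'][2]
X=np.array([np.cos(yw),np.sin(yw),0]);Y=np.array([np.sin(yw),-np.cos(yw),0])
e=atz(C,(315.2,58),118);a=atz(C,(222.8,162.8),88);b=atz(C,(407.6,164.8),88)
el=atz(C,(292,57.6),118);er=atz(C,(338.4,57.6),118);print("ringwidth",np.linalg.norm(el-er))
print("eye",e,"edge",np.linalg.norm(a-b),np.degrees(np.arctan2(*(b-a)[1::-1])))
d=(b-a)/np.linalg.norm(b-a);n=np.array([-d[1],d[0],0]);print("eye from edge",(a+b)/2+77*n)
t=atz(C,(322.4,109.5),p[2]-1);r=atz(C,(322,226),p[2]-1)
for q,s in((e,"eye"),(t,"tip"),(r,"root")): print(s,(q-p)@X,(q-p)@Y)
S=cam("scene");print(atz(S,(376.8,195),118))
print("now",get_obs()['tool_pos'])
E
```

```text
ringwidth 31.481576163240618
eye [621.4250411  103.45619387 118.        ] edge 157.08137796621466 -3.238007771136604
eye from edge [621.18754377 102.55023162  88.        ]
eye 110.16614152311462 -4.672994109001114
tip 77.10488074966884 0.09633808545918422
root 13.802444596200234 -0.1189958092150852
[625.06645299 100.96157331 118.        ]
now [620.47049248  -7.90487319 183.17565361]
```

```bash
python3 - <<'E'
from h import *
plan([616.3,13.1,121],86.8,5)
E
```

```text
t 6.65 from [620.5  -7.9 183.2] 87.4 twist total 0.11770847906865356
[np.float64(0.17), np.float64(-0.04), np.float64(0.5)] 0.02
[np.float64(0.17), np.float64(-0.04), np.float64(0.5)] 0.02
[np.float64(0.17), np.float64(-0.04), np.float64(0.5)] 0.02
[np.float64(0.17), np.float64(-0.04), np.float64(0.5)] 0.02
[np.float64(0.17), np.float64(-0.04), np.float64(0.5)] 0.02
```

Request:
arm_command --gripper '[10,10,10,10,10]' --pt "0.17 -0.04 0.5" --pt "0.17 -0.04 0.5" --pt "0.17 -0.04 0.5" --pt "0.17 -0.04 0.5" --pt "0.17 -0.04 0.5" --twist '[0.02,0.02,0.02,0.02,0.02]'

```text
time: 7.28
tool_pos: [616.4, 13.3, 119.4]
tcp_rot: [-3.141, 0.0, 1.515]
contact_force: [-1.1, -0.4, -0.3]
grip_width: 15.9
finger_force: 30.0
```

```bash
python3 - <<'E'
from h import *
capture("top")
P=[];s=capture("scene")[:,:,::-1];o=get_obs();w=capture("wrist")[:,:,::-1]
for i in range(3): capture("top");P.append(get_obs()['tool_pos'])
np.save("pics/o3.npy",o,allow_pickle=True);p=np.mean(P,0);print(p,np.degrees(o['tcp_rot']))
def cr(i,x,y,w,h,f): return cv2.resize(i[y:y+h,x:x+w],None,fx=f,fy=f,interpolation=cv2.INTER_CUBIC)
cv2.imwrite("pics/c3.png",np.vstack([cr(w,262,0,120,80,5),cr(s,340,170,60,30,10)]))
y=o['tcp_rot'][2];X=np.array([np.cos(y),np.sin(y),0])
S=cam("scene");C=cam("wrist",o);tip=p+77*X+[0,0,-2.8];eye=[621.3,103,118]
for n,c in(("S",S),("W",C)): print(n,proj(c,tip),proj(c,eye))
E
```

```text
[616.84683049  13.03890821 120.71013423] [-1.79812899e+02 -1.28137494e-02  8.68132115e+01]
S [373.257071   196.37814756] [376.20252265 193.96408615]
W [324.93695676 110.94344659] [323.88072823  83.25108477]
```

View pics/c3.png

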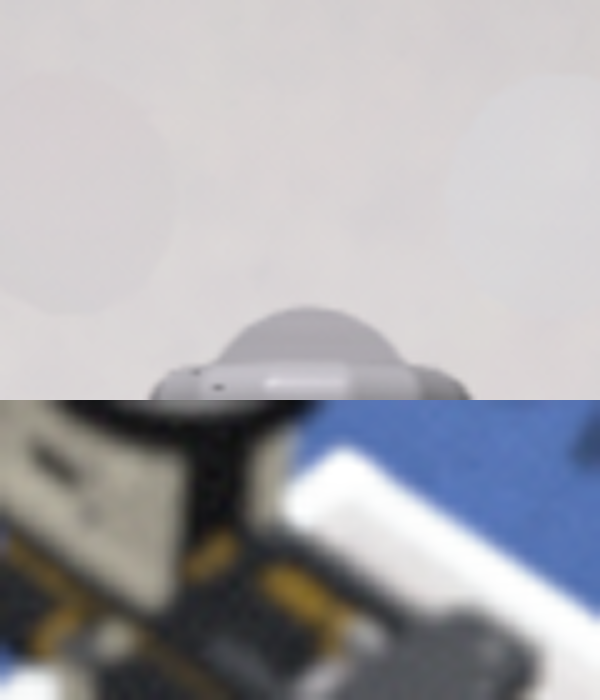

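The ring's centre column in the wrist image (324.2) matches the predicted 323.9, so I'm inserting.

Request:
arm_command --gripper '[10,10,10,10,10]' --pt "0.2 0 0" --pt "0.2 0 0" --pt "0.2 0 0" --pt "0.2 0 0" --pt "0.2 0 0" --twist '[0,0,0,0,0]'

```text
time: 8.2
tool_pos: [618.0, 38.5, 120.4]
tcp_rot: [3.142, 0.0, 1.515]
contact_force: [0.4, -0.6, -1.5]
grip_width: 16.2
finger_force: 30.0
```

```bash
python3 - <<'E'
from h import *
capture("top");o=get_obs();w=capture("wrist")[:,:,::-1]
print(o['tool_pos'],o['contact_force'])
cv2.imwrite("pics/w4.png",cv2.resize(w[0:200,220:420],None,fx=3,fy=3,interpolation=cv2.INTER_CUBIC))
E
```

```text
[617.97612489  39.05591516 120.43625006] [-0.68241491  0.52013762 -1.72923395]
```

View pics/w4.png

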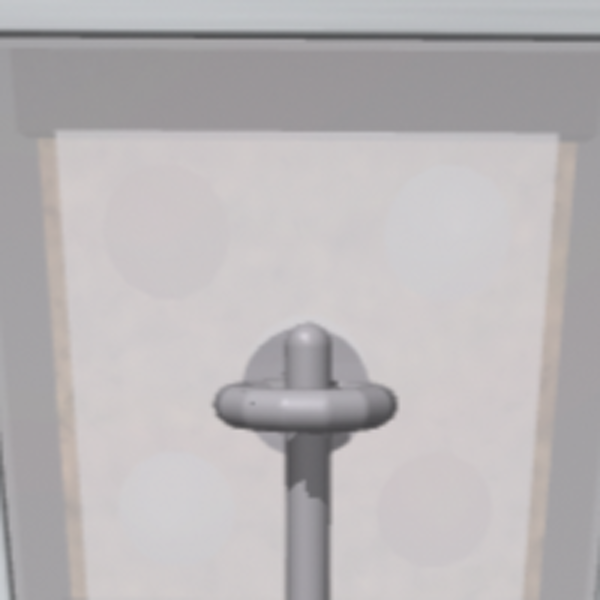

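The rod (crop column 308) runs through the ring (centre 306) with its tip beyond it. I'm pushing on about 43 mm.

Request:
arm_command --gripper '[10,10,10,10,10]' --pt "0.3 0 0" --pt "0.4 0 0" --pt "0.4 0 0" --pt "0.4 0 0" --pt "0.25 0 0" --twist '[0,0,0,0,0]'

```text
time: 8.93
tool_pos: [620.4, 82.6, 120.4]
tcp_rot: [-3.142, 0.0, 1.515]
contact_force: [1.4, -0.3, -0.4]
grip_width: 16.0
finger_force: 30.0
```

Request:
arm_command --gripper '[10,10,10,10,10]' --pt "0 0 -0.04" --pt "0 0 -0.04" --pt "0 0 -0.04" --pt "0 0 -0.04" --pt "0 0 -0.04" --twist '[0,0,0,0,0]'

```text
time: 9.55
tool_pos: [620.5, 81.5, 125.6]
tcp_rot: [3.141, 0.0, 1.514]
contact_force: [1.2, -0.2, -2.5]
grip_width: 15.7
finger_force: 30.0
```

Request:
arm_command --gripper '[10,10,10,10,10]' --pt "0 0 -0.04" --pt "0 0 -0.04" --pt "0 0 -0.04" --pt "0 0 -0.04" --pt "0 0 -0.04" --twist '[0,0,0,0,0]'

```text
time: 10.18
tool_pos: [619.5, 81.7, 129.6]
tcp_rot: [-3.139, 0.0, 1.515]
contact_force: [-0.3, -0.2, -13.5]
grip_width: 15.9
finger_force: 30.0
```

Request:
arm_command --gripper '[10,10,10,10,10]' --pt "0 0 -0.04" --pt "0 0 -0.04" --pt "0 0 -0.04" --pt "0 0 -0.04" --pt "0 0 -0.04" --twist '[0,0,0,0,0]'

```text
time: 10.8
tool_pos: [621.8, 81.7, 137.2]
tcp_rot: [3.137, -0.0, 1.515]
contact_force: [0.1, -0.0, -4.7]
grip_width: 16.2
finger_force: 30.0
```

The seal has let go and the force dropped to 4.7 N. I'm raising about 19 mm more, gently.

Request:
arm_command --gripper '[10,10,10,10,10]' --pt "0 0 -0.06" --pt "0 0 -0.08" --pt "0 0 -0.08" --pt "0 0 -0.08" --pt "0 0 -0.08" --twist '[0,0,0,0,0]'

```text
time: 11.42
tool_pos: [620.4, 81.7, 145.1]
tcp_rot: [3.142, 0.0, 1.515]
contact_force: [-0.1, 0.6, -3.9]
grip_width: 16.0
finger_force: 30.0
```

Request:
arm_command --gripper '[10,10,10,10,10]' --pt "0 0 -0.08" --pt "0 0 -0.08" --pt "0 0 -0.08" --pt "0 0 -0.08" --pt "0 0 -0.06" --twist '[0,0,0,0,0]'

```text
time: 12.05
tool_pos: [620.4, 81.7, 154.6]
tcp_rot: [3.141, 0.0, 1.515]
contact_force: [1.0, 0.4, -6.0]
grip_width: 15.9
finger_force: 30.0
```

```bash
python3 - <<'E'
from h import *
P=[]
for i in range(8): capture("top");o=get_obs();P.append(o['tool_pos'])
print(np.mean(P,0),np.std(P,0),o['contact_force'],o['time'])
o['tool_pos']=np.mean(P,0);w=capture("wrist")[:,:,::-1];s=capture("scene")[:,:,::-1]
np.save("pics/o5.npy",o,allow_pickle=True)
cv2.imwrite("pics/w5.png",np.hstack([cv2.resize(w[0:280,170:480],None,fx=1.5,fy=1.5,interpolation=cv2.INTER_CUBIC),cv2.resize(s[150:255,320:430],(330,315),interpolation=cv2.INTER_CUBIC).copy() if 0 else cv2.copyMakeBorder(cv2.resize(s[150:255,320:430],(330,315),interpolation=cv2.INTER_CUBIC),0,105,0,0,0)]))
E
```

```text
[620.42750784  81.70561978 154.48459351] [0.07776722 0.00947181 0.16908698] [ 0.12178873 -0.39159816 -5.11390311] 12.45
```

View pics/w5.png

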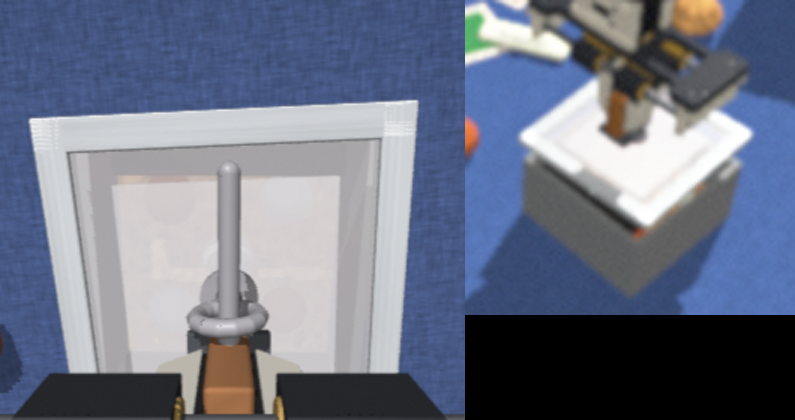

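The rod holds the lid at the ring, but the lid's far edge slopes in the wrist view: left corner at about (190,80), right corner at about (448,67). That suggests a tilt. Scene-view lid corners are about left (339,195.7), right (415.7,194.3) and near (381.7,224.7). I'm fitting the lid pose to these.

```bash
cat > fit.py <<'E'
from h import *
from scipy.optimize import least_squares
def fit(o,W,S):
    CW=cam("wrist",o);CS=cam("scene")
    def res(v):
        r=R.from_euler('xyz',v[3:],degrees=True)
        f=lambda c:r.apply([77*c[0],77*c[1],8])+v[:3]
        return np.concatenate([proj(CW,f(c))-uv for c,uv in W]+[proj(CS,f(c))-uv for c,uv in S])
    q=least_squares(res,[621,103,110,0,0,-3.2],loss='soft_l1');J=q.jac
    print("lid",q.x.round(1),"res",res(q.x).round(1),"sd/px",np.sqrt(np.diag(np.linalg.inv(J.T@J))).round(1))
E
python3 - <<'E'
from fit import *
o=np.load("pics/o5.npy",allow_pickle=True).item()
W=[((-1,1),(190,79.5)),((1,1),(448,67.3))];S=[((-1,-1),(339,195.5)),((1,1),(415.7,194)),((1,-1),(381.7,224.7))]
fit(o,W,S)
C=cam("wrist",o);S=cam("scene")
print([proj(C,[621.3+77*a,103+77*b,118]).round(1) for a,b in((-1,1),(1,1))],[proj(S,[621.3+77*a,103+77*b,118]).round(1) for a,b in((-1,-1),(1,1),(1,-1))])
p=o['tool_pos'];y=o['tcp_rot'][2];X=np.array([np.cos(y),np.sin(y),0])
print("tip pred",proj(C,p+77*X-[0,0,2.8]),"seen",(170+229/1.5,170/1.5))
E
```

```text
lid [ 6.233e+02  1.023e+02  1.096e+02  8.000e-01  1.000e+00 -5.000e-01] res [ 0.1  0.1  0.2 -0.4 -0.7 -0.5 -0.7  0.2 -0.7  0.3] sd/px [1.  0.5 1.9 1.4 1.8 0.3]
[array([186.8,  80. ]), array([443.9,  64.4])] [array([337.9, 194.7]), array([414.5, 193.2]), array([381. , 223.7])]
tip pred [322.1890788  109.68723743] seen (322.66666666666663, 113.33333333333333)
```

The fit puts the lid's underside at 109.6 mm, raised about 29.6 mm, with roughly 1° of tilt. I'll take one enlarged check for level and drift.

```bash
python3 - <<'E'
from h import *
P=[];I=[];J=[]
for i in range(4):
    o=get_obs();P.append(o['tool_pos']);I.append(capture("wrist"));J.append(capture("scene"))
o['tool_pos']=np.mean(P,0);np.save("pics/o6.npy",o,allow_pickle=True);print(o['tool_pos'],o['contact_force'],o['time'])
w=np.mean(I,0).astype(np.uint8)[:,:,::-1];s=np.mean(J,0).astype(np.uint8)[:,:,::-1]
z=lambda i,x,y,a,b,f:cv2.resize(i[y:y+b,x:x+a],None,fx=f,fy=f,interpolation=cv2.INTER_CUBIC)
a=np.hstack([z(w,175,60,40,24,10),z(w,425,50,40,24,10)])
b=z(s,330,178,100,45+5,7)
b=cv2.copyMakeBorder(b,0,0,0,100,0)
cv2.imwrite("pics/c6.png",np.vstack([a,b]))
E
```

```text
[620.39751051  81.70594204 154.40331506] [-0.10296147 -0.45021349 -4.58221484] 12.85
```

View pics/c6.png

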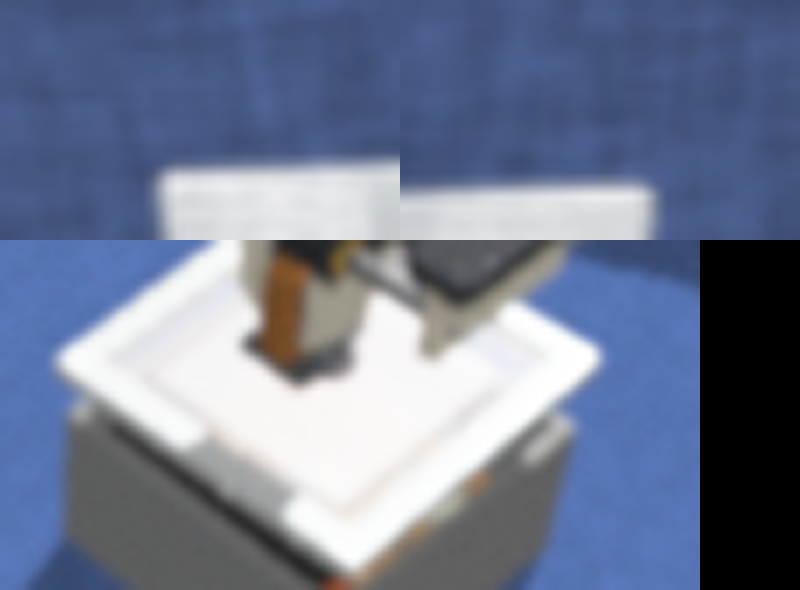

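```bash
python3 - <<'E'
from fit import *
o=np.load("pics/o6.npy",allow_pickle=True).item()
W=[((-1,1),(190.7,77.0)),((1,1),(450.2,68.3))]
S0=[((-1,-1),(338.4,200.4)),((1,1),(414.4,201.4)),((-1,1),(374.2,174.6))]
r=R.from_euler('z',-3.2,degrees=True);CS=cam("scene")
b=np.array([np.array(uv)-proj(CS,r.apply([77*c[0],77*c[1],8])+[621.3,103,80]) for c,uv in S0]);print("bias",b.round(1));m=b.mean(0)
S=[((-1,-1),(338.1,195.1)),((1,1),(416,194.4)),((1,-1),(380,225.4))]
fit(o,W,S);fit(o,W,[(c,np.array(u)-m) for c,u in S])
E
```

```text
bias [[ 0.7  0.1]
 [ 1.3 -0.5]
 [ 1.  -0.8]]
lid [623.1 102.8 108.8   2.    1.   -1.4] res [ 0.  -0.   0.   0.   0.2 -0.  -0.9 -0.1  0.2  0.1] sd/px [0.9 0.5 1.7 1.2 1.6 0.3]
lid [ 6.227e+02  1.029e+02  1.076e+02  2.800e+00  6.000e-01 -1.500e+00] res [-0.  -0.1 -0.2  0.4  1.   0.1  0.  -0.6  1.  -0. ] sd/px [1.  0.5 1.8 1.3 1.8 0.4]
```

Request:
arm_command --gripper '[10,10,10,10,10]' --pt "0 0 -0.03" --pt "0 0 -0.03" --pt "0 0 0" --pt "0 0 0" --pt "0 0 0" --twist '[0,0,0,0,0]'

```text
time: 13.58
tool_pos: [620.4, 81.7, 155.9]
tcp_rot: [-3.142, 0.0, 1.515]
contact_force: [-0.3, 0.4, -5.2]
grip_width: 16.0
finger_force: 30.0
```

```bash
python3 - <<'E'
from plant import *
o=get_obs();print(o['tool_pos'],o['contact_force'],o['finger_force'])
print(close_job())
E
```

```text
[620.40577775  81.70208723 155.92252006] [-0.26260922  0.36452293 -5.18665734] 29.995602071285248
the job is handed in; nothing more can be done
None
```

I handed the job in at about 13.6 s with the seal released and the lid hanging on the key's rod, an estimated 3 cm up and level to within about 3°; the hand was clear of lid and case, and I didn't re-check the other items at the end.

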